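Slide the slotted shim to the edge and put it on the scale

TASK

Weigh the slotted shim, the flat plate with the U-shaped notch. It lies sunk between guide rails, so slide it along its lane until about a third of it sticks out past the open front edge of the stand, then take it by that overhanging end, lift it clear and set it down gently, flat and centred, on the round pan of the scale. Leave the other shim, the one with the round hole, where it is in its lane.

Things in the scene. Friction and masses are not known exactly. Their poses are not given: they have to be found in the camera images.
- slotted_shim: slotted shim: loose flat alloy plate 110 long (x) x 52 wide (y) x 8 mm thick, 0.12 kg, with an open notch 16 mm wide, 45 mm long in the middle of its -x end, which points to the stand's front. Balances about 5 mm behind (+x of) its middle. Origin: centre of the 110 x 52 mm outline, on the underside; z up. Behind its back end its lane is empty for at least 50 mm: room for shut fingertips.
- plain_shim: other shim, not to be moved: loose plate of the same 110 x 52 x 8 mm, without notch but with a 20 mm round hole in its middle, in the stand's other lane. Origin at the centre of the underside; x along its length, z up.
- shim_stand: fixed stand 200 (x) x 142 mm (y); origin: centre of its underside on the bench; front (-x) faces the robot, free bench before it. On top two lanes along x, centred at y = +33 and -33 mm, 56 mm wide, floor 50 mm above the bench, between rails 10 mm wide, tops at 59 mm. Open at the front edge (x = -100 mm), closed at the back by a stop as high as the rails (from x = 90 mm). Either shim in either lane.
- pan (a point): centre of the top of the scale's round steel pan: 60 mm diameter, 8 mm thick, top 80 mm above the bench, on a thin post over the scale's flat fixed body (150 x 130 mm, 40 mm high). z up. The shim is longer than the pan and overhangs it at both ends; any direction of the shim is right.
There are look-alikes about, which are no part of the job. What is shaped like the slotted_shim but pink or yellow is not meant.

How it is judged:
By the outcome, as a careful person would: the job done as asked, in the order asked, and still so for the second after the job is handed in, with the robot touching nothing.
It also fails if it takes over 48 s, if anything falls off the work surface, if the arm or the gripper's body presses on something with over 40 N, if the wrist force passes 120 N, or if a joint passes its speed limit or range.

ROBOT

A 7-joint arm with a two-finger parallel gripper is mounted at the origin on the work surface; the furniture and walls round the work are solid. World frame = base frame: x ahead of the robot, y to its left, z up, the work surface at z = 0. Lengths are in m, angles in degrees, forces in N, time in s.
With the tool pointing down it reaches from about 0.425 to 0.875 m from the base axis. Payload 4.7 kg.
Tool frame: the origin (TCP) lies midway between the tips of the shut fingers; the grasp point (between the pads) lies 19 mm behind it (env.grip_depth is the distance from the TCP to the grasp point, in m); z points along the fingers, y is the line along which they close (so a half turn about z gives the same grasp; the last joint's range is limited). The gripper opens to 87 mm and grips with 3 to 60 N. Pads are 19 mm wide; open, the fingers measure 117 mm over their backs; the gripper's body (75 mm by 190 mm) begins 51 mm behind the grasp point.
Start: joints at [-74.364, 18.392, -4.016, 83.108, 1.295, 78.541, -3.26], TCP at [0.166, 0.628, 0.186] pointing down, gripper open.
Joint ranges: [-163.93, 163.93], [-17.29, 119.83], [-79.2, 71.16], [3.27, 140.29], [-89.18, 269.18], [5.43, 117.66], [-154.24, 154.24]. Speed limits (degrees/s): [147.25, 147.25, 180, 180, 180, 180, 180].

INTERFACE

Orientations are given as [roll, pitch, yaw] about the fixed x, y, z axes, in that order (R = Rz(yaw) Ry(pitch) Rx(roll)).
In Python, from cell import get_obs, optics, env, nets gives the robot as it stands.
- The arm moves only by the shell command python3 -m creep 'ROWS' [FORCE]. ROWS is JSON, a list of rows, each an object of numbers: "wx", "wy", "wz": the turn, a rotation vector about the tool's x, y, z in degrees; "tx", "ty", "tz": the shift along the tool's x, y, z in mm; "gripper": the opening, from -1 (shut) to 1 (fully open). A call has 1 to 5 rows; each row is the pose to reach, as a shift and turn from the pose commanded when the call began, along the tool's axes at that moment; what a row does not reach only later rows make up. A row lasts 1/12 s, in which the tool goes at most 41.7 mm and 7.16 degrees, less where a joint would pass 70% of its speed; a pose out of reach is approached as far as the arm can. A call with a gripper value outside its range is refused whole. The fingers move at their own pace and stop on an object; FORCE is the grip in N (left out, the last holds). Time passes only in rows, so rows that repeat a pose let the fingers close. It gives the time, the measured TCP pose, the force, the opening and the grip force at its end, in the units of the state.
- get_obs(): the state, without advancing time (a new reading comes with each control period).
- optics.read_camera(name): name is "side" or "top" or "wrist"; returns (picture, depth): 400x640x3 uint8, red, green, blue; 400x640 float32, m along the optical axis (not along the pixel's ray), 0 where there is no reading.
- optics.camera_info(name): a dict with "fovy" (degrees; the focal length in pixels is half the picture's height over the tangent of half this angle, whatever the lens; pixels are square), "cx", "cy" (the principal point, pixels), "R" (3x3) and "t" (3): a world point X has camera coordinates R X + t; the wrist camera has in their place "tool_from_camera" (4x4, takes a point from camera to tool coordinates, whose origin is the TCP and whose axes are the flange's). Camera axes: x right, y down, z forward; pixel columns grow to the right and rows downward; lengths in m; the calibration is good to about 2 mm. A picture is of the moment at which its call begins: read the wrist's pose just before it. camera_info takes no time and is no camera call.
- env.sign_off(): hands the job in; it is judged then, once.
Trained networks look in the newest picture that a camera, given by its name, has taken for a name from the list of things; names that differ only in an ending like _2 or _b are one class to them, and where a whole thing is asked for, a point or a joint stands for the part that bears it (a point fixed in the world has none). Each returns a list of dicts, best first, with "confidence" (0 to 1); they miss things now and then, are a little off and sometimes report something else, mostly with a low value. They report only what shows in the picture. A call takes as long as a camera call. They do not tell look-alikes from the thing itself.
- nets.look_for(query, camera): "point" ([x, y, z] in m, in world coordinates, good to about 4 mm: the middle of the surface that is visible of it).
- nets.place_of(query, camera): "point" ([x, y, z] in m, in world coordinates, good to about 4 mm: a listed point, or the origin of a listed thing).
The state is a dict: "time_s": time; "qpos": joint angles; "joint_velocities": joint speeds; "effort": joint torques, N m; "tool_pos": TCP position; "tool_rot": TCP orientation; "force": force on the tool from outside, world axes, zero at the start; "wrist_torque": the same for the moment, N m; "grip_width": finger opening in m; "grasp_force": force on a finger pad.
Only numpy, scipy, OpenCV 4.12 (cv2) and the standard library are available. Lean on these libraries where they do the work, as an engineer would, in place of code of your own. Each camera call takes 0.05 s, during which the arm holds its last target. There are 200 camera calls.

## Working session

There is one attempt and no reset: what is moved stays moved. The work goes in short steps, Python scripts to look and compute and a shell command to move; the robot and the scene stay as the last step left them, time stands still between calls to the robot, and variables do not carry over. Pictures are saved under pics/ and viewed, at most 10 in all, crops included, and the job is handed in when it is done.

```bash
mkdir -p pics; ls
cat > h.py <<'E'
import numpy as np,cv2
from scipy.spatial.transform import Rotation as Ro
from cell import get_obs,optics,env,nets
def shot(n):
    s=get_obs(); p,d=optics.read_camera(n); i=optics.camera_info(n)
    f=200/np.tan(np.radians(i["fovy"])/2)
    if "R" in i:
        R=np.array(i["R"]).T; t=-R@np.array(i["t"])
    else:
        T=np.array(i["tool_from_camera"]); Rt=Ro.from_euler('xyz',s["tool_rot"],degrees=True).as_matrix()
        R=Rt@T[:3,:3]; t=Rt@T[:3,3]+np.array(s["tool_pos"])
    v,u=np.mgrid[:400,:640]
    c=np.stack([(u-i["cx"])/f*d,(v-i["cy"])/f*d,d],-1)
    W=c@R.T+t; W[d==0]=np.nan
    return p,d,W
def save(n,p): cv2.imwrite("pics/"+n,p[...,::-1])
E
python3 - <<'E'
from h import *
s=get_obs(); print(s)
p,d,W=shot("top"); save("top.png",p); np.savez("top.npz",p=p,W=W)
p,d,W=shot("side"); save("side.png",p); np.savez("side.npz",p=p,W=W)
optics.read_camera("top")
for q in ["slotted_shim","plain_shim","shim_stand","pan"]: print(q,nets.place_of(q,"top")[:4])
E
```

```text
pics
{'time_s': 0.0, 'qpos': array([-74.36359216,  18.43837778,  -4.01457977,  83.17466994,
         1.29604375,  78.54159554,  -3.26107868]), 'joint_velocities': array([-0.1017854 ,  0.00365255,  0.03477923,  0.08509439, -0.08226866,
        0.00984127,  0.03358727]), 'effort': array([-4.54745259e-04, -4.91271079e+01, -4.04367289e-01, -3.12540793e+01,
       -6.41605980e-02,  4.32964310e-02,  1.59189367e-04]), 'tool_pos': array([0.16626288, 0.62772823, 0.18507123]), 'tool_rot': array([-1.79890655e+02,  7.13069107e-03,  1.65171570e+02]), 'force': array([-0.03964435, -1.42639262, -0.10695071]), 'wrist_torque': array([ 0.01127422,  0.00482593, -0.02170261]), 'grasp_force': 0.0, 'grip_width': 0.0866488286169137}
slotted_shim [{'point': [0.5577, -0.0535, 0.0002], 'confidence': 0.8}, {'point': [0.3865, 0.0123, -0.0038], 'confidence': 0.67}, {'point': [0.5404, 0.1778, 0.0512], 'confidence': 0.58}]
plain_shim []
shim_stand [{'point': [0.5789, 0.1497, -0.0004], 'confidence': 0.77}]
pan [{'point': [0.5491, -0.2808, 0.0805], 'confidence': 0.75}]
```

View pics/top.png

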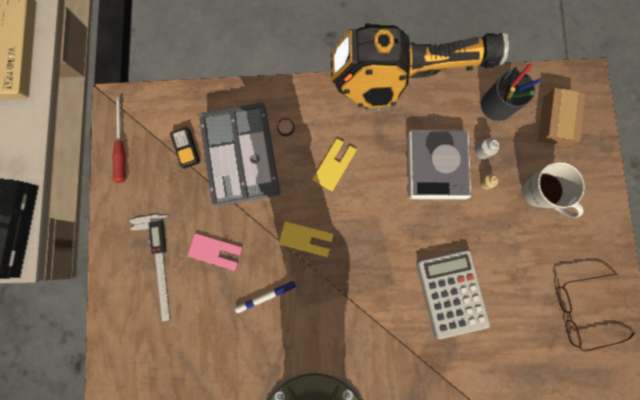

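The top view shows four notched plates: a grey one in the stand's left lane at (225,172), a pink one at (215,252), and yellow ones at (335,165) and (307,240). The grey one is sunk in the stand, so it fits. The holed plate is in the right lane at about (255,160), and the pan is at (446,158). Next I'll enlarge the crop and measure.

Run:
```python
from h import *
z=np.load("top.npz"); p,W=z["p"],z["W"]
a=cv2.resize(p[95:210,190:290],None,fx=5,fy=5,interpolation=cv2.INTER_CUBIC)
save("crop.png",a)
def rect(m,u0,u1,v0,v1,name):
    P=W[v0:v1,u0:u1][m[v0:v1,u0:u1]]
    r=cv2.minAreaRect((P[:,:2]*1000).astype(np.float32)); print(name,len(P),r,np.median(P,0))
Z=W[...,2]
rect((Z>.035)&(Z<.075),195,285,95,210,"stand")
rect((Z>.072)&(Z<.095),400,475,120,205,"pan")
for (u,v) in [(220,135),(222,165),(218,190),(227,190),(255,180),(254,158),(245,125),(205,160),(240,160)]: print(u,v,W[v,u].round(4),p[v,u])
```

```text
stand 6301 ((576.6669311523438, 152.21331787109375), (201.26446533203125, 142.48626708984375), 9.174698829650879) [0.57255782 0.15146599 0.05669456]
pan 655 ((548.5206909179688, -280.723876953125), (58.07171630859375, 58.832698822021484), 73.31747436523438) [ 0.54810991 -0.28066211  0.07928871]
220 135 [0.616  0.1924 0.0504] [122 125 119]
222 165 [0.5476 0.1848 0.0598] [197 185 180]
218 190 [0.4946 0.1928 0.0579] [196 186 180]
227 190 [0.4957 0.1759 0.0494] [129 128 124]
255 180 [0.5148 0.1157 0.0558] [177 167 161]
254 158 [0.564  0.119  0.0495] [121 121 117]
245 125 [0.638  0.1391 0.0481] [118 121 116]
205 160 [5.739e-01 2.381e-01 1.000e-04] [103  87  75]
240 160 [0.5577 0.1469 0.0597] [80 77 77]
```

View pics/crop.png

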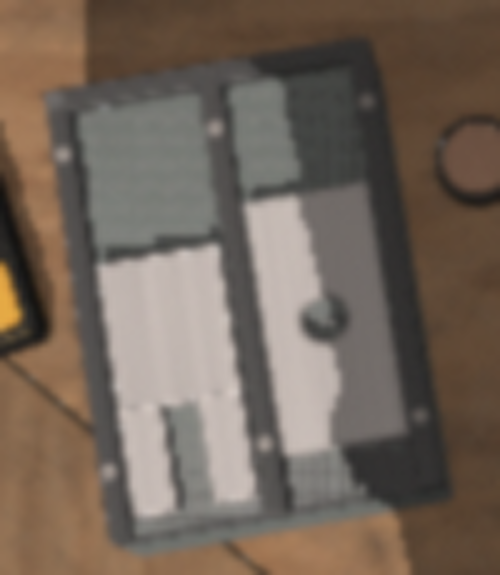

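View pics/side.png

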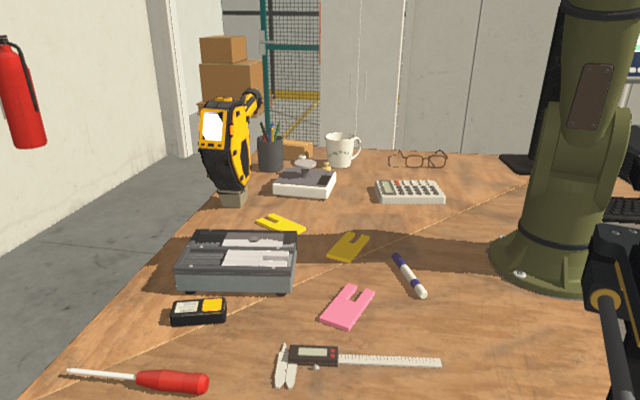

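The crop confirms it: the grey, sunk, notched plate is in the left lane, with its notch at crop (185,455) facing the front. The holed plate, hole at crop (322,315), is in the right lane. The side view agrees. Next I'll measure the shim in stand coordinates and check heights near the scale.

```bash
cat >> h.py <<'E'
YAW=9.17; C=np.array([.5767,.1522])
Rl=np.array([[np.cos(np.radians(YAW)),-np.sin(np.radians(YAW))],[np.sin(np.radians(YAW)),np.cos(np.radians(YAW))]])
def loc(P): return (P[...,:2]-C)@Rl
def wor(l): return C+Rl@np.array(l)
def tool(target,yaw=None,s=None):
    s=s or get_obs(); R=Ro.from_euler('xyz',s["tool_rot"],degrees=True)
    d=R.inv().apply(np.array(target)-s["tool_pos"])*1000
    tgt=Ro.from_euler('xyz',[180,0,yaw if yaw is not None else s["tool_rot"][2]],degrees=True)
    print("t",d.round(1),"w",np.degrees((R.inv()*tgt).as_rotvec()).round(2),"pos",s["tool_pos"].round(4),"rot",s["tool_rot"].round(2))
E
python3 - <<'E'
from h import *
z=np.load("top.npz"); p,W=z["p"],z["W"]; L=loc(W)*1000
m=(p.min(-1)>155)&(W[...,2]>.045)&(W[...,2]<.07)&(abs(L[...,0])<105)&(L[...,1]>2)&(L[...,1]<65)
P=L[m]; print(m.sum(),P.min(0),P.max(0),np.percentile(P,[1,99],axis=0),cv2.minAreaRect(P.astype(np.float32)))
st=(W[...,2]>.035)&(W[...,2]<.075)&(abs(L[...,0])<130)&(abs(L[...,1])<90);print(np.percentile(L[st],[.5,99.5],axis=0))
m=(W[...,0]>.4)&(W[...,0]<.65)&(W[...,1]<-.33)&(W[...,1]>-.42); print("near scale max z",np.nanmax(W[...,2][m]))
m=(W[...,0]>.4)&(W[...,0]<.62)&(W[...,1]<.25)&(W[...,1]>-.42); print("max z",np.nanmax(W[...,2][m]))
tgt=wor([.045,.033]); tool([*tgt,.185],189.2)
E
```

```text
1042 [-90.43556202   7.45352191] [19.2532086  58.95748359] [[-89.46515715   8.1259588 ]
 [ 17.72574292  57.68246443]] ((-35.60336685180664, 33.108428955078125), (51.3863525390625, 109.83216094970703), 89.66029357910156)
[[-99.98067511 -70.94999076]
 [ 98.40809877  69.99755676]]
near scale max z 0.06481005652392913
max z 0.08410542106478103
t [-546.2 -306.8    1.1] w [-2.000e-02 -0.000e+00 -2.402e+01] pos [0.1663 0.6283 0.1859] rot [-179.98    0.    165.18]
```

```bash
R='x'; python3 -m creep '[{"tx":-35,"ty":-20,"gripper":-1},{"tx":-70,"ty":-40,"gripper":-1},{"tx":-105,"ty":-60,"gripper":-1},{"tx":-140,"ty":-79,"gripper":-1},{"tx":-175,"ty":-98,"gripper":-1}]' 30
python3 -m creep '[{"tx":-35,"ty":-20,"gripper":-1},{"tx":-70,"ty":-40,"gripper":-1},{"tx":-105,"ty":-60,"gripper":-1},{"tx":-140,"ty":-79,"gripper":-1},{"tx":-175,"ty":-98,"gripper":-1}]'
python3 -m creep '[{"tx":-35,"ty":-20,"gripper":-1},{"tx":-70,"ty":-40,"gripper":-1},{"tx":-105,"ty":-60,"gripper":-1},{"tx":-140,"ty":-79,"gripper":-1},{"tx":-175,"ty":-98,"gripper":-1}]'
python3 -m creep '[{"tx":-21,"ty":-13,"wz":-5,"gripper":-1},{"tx":-21,"ty":-13,"wz":-10,"gripper":-1},{"tx":-21,"ty":-13,"wz":-15,"gripper":-1},{"tx":-21,"ty":-13,"wz":-20,"gripper":-1},{"tx":-21,"ty":-13,"wz":-24,"gripper":-1}]'
python3 - <<'E'
from h import *
tgt=wor([.045,.033]); tool([*tgt,.054],189.2)
E
```

```text
t [-546.2 -306.7  132.1] w [-2.000e-02 -0.000e+00 -2.402e+01] pos [0.1663 0.6283 0.1859] rot [-179.98    0.    165.18]validation failed for argument at $[0]...
validation failed for argument at $[0]...
validation failed for argument at $[0]...
validation failed for argument at $[0]...
```

```bash
python3 -m creep '[{"wx":0,"wy":0,"wz":0,"tx":-35,"ty":-20,"tz":0,"gripper":-1},{"wx":0,"wy":0,"wz":0,"tx":-70,"ty":-40,"tz":0,"gripper":-1},{"wx":0,"wy":0,"wz":0,"tx":-105,"ty":-60,"tz":0,"gripper":-1},{"wx":0,"wy":0,"wz":0,"tx":-140,"ty":-79,"tz":0,"gripper":-1},{"wx":0,"wy":0,"wz":0,"tx":-175,"ty":-98,"tz":0,"gripper":-1}]' 30
```

```text
time_s: 0.77
tool_pos: [0.3116, 0.4874, 0.1864]
tool_rot: [180.0, 0.0, 165.2]
force: [1.3, 0.6, 0.1]
grip_width: 0.0612
grasp_force: 0.0
```

```bash
python3 -m creep '[{"wx":0,"wy":0,"wz":0,"tx":-35,"ty":-20,"tz":0,"gripper":-1},{"wx":0,"wy":0,"wz":0,"tx":-70,"ty":-40,"tz":0,"gripper":-1},{"wx":0,"wy":0,"wz":0,"tx":-105,"ty":-60,"tz":0,"gripper":-1},{"wx":0,"wy":0,"wz":0,"tx":-140,"ty":-79,"tz":0,"gripper":-1},{"wx":0,"wy":0,"wz":0,"tx":-175,"ty":-98,"tz":0,"gripper":-1}]'
python3 -m creep '[{"wx":0,"wy":0,"wz":0,"tx":-35,"ty":-20,"tz":0,"gripper":-1},{"wx":0,"wy":0,"wz":0,"tx":-70,"ty":-40,"tz":0,"gripper":-1},{"wx":0,"wy":0,"wz":0,"tx":-105,"ty":-60,"tz":0,"gripper":-1},{"wx":0,"wy":0,"wz":0,"tx":-140,"ty":-79,"tz":0,"gripper":-1},{"wx":0,"wy":0,"wz":0,"tx":-175,"ty":-98,"tz":0,"gripper":-1}]'
python3 -m creep '[{"wx":0,"wy":0,"wz":-5,"tx":-21,"ty":-13,"tz":0,"gripper":-1},{"wx":0,"wy":0,"wz":-10,"tx":-21,"ty":-13,"tz":0,"gripper":-1},{"wx":0,"wy":0,"wz":-15,"tx":-21,"ty":-13,"tz":0,"gripper":-1},{"wx":0,"wy":0,"wz":-20,"tx":-21,"ty":-13,"tz":0,"gripper":-1},{"wx":0,"wy":0,"wz":-24,"tx":-21,"ty":-13,"tz":0,"gripper":-1}]'
python3 -m creep '[{"wx":0,"wy":0,"wz":0,"tx":0,"ty":0,"tz":0,"gripper":-1},{"wx":0,"wy":0,"wz":0,"tx":0,"ty":0,"tz":0,"gripper":-1}]'
python3 - <<'E'
from h import *
p,d,W=shot("wrist"); save("w1.png",p); L=loc(W)*1000
tgt=wor([.045,.033]); tool([*tgt,.0545],189.2)
m=(p.min(-1)>155)&(W[...,2]>.045)&(W[...,2]<.075)&(abs(L[...,0])<140)&(L[...,1]>2)&(L[...,1]<65)
P=L[m]; print(m.sum(),np.percentile(P,[.5,99.5],axis=0) if m.any() else '')
E
```

```text
time_s: 1.18
tool_pos: [0.4557, 0.3478, 0.1866]
tool_rot: [180.0, 0.0, 165.2]
force: [0.7, 1.3, -1.0]
grip_width: 0.0282
grasp_force: 0.0
time_s: 1.6
tool_pos: [0.5999, 0.2083, 0.1865]
tool_rot: [180.0, 0.0, 165.2]
force: [-0.2, 0.9, -0.0]
grip_width: 0.0016
grasp_force: 0.0
time_s: 2.02
tool_pos: [0.6157, 0.1917, 0.186]
tool_rot: [180.0, -0.0, -170.6]
force: [-0.4, -0.1, -0.1]
grip_width: 0.0007
grasp_force: 0.0
time_s: 2.18
tool_pos: [0.6156, 0.1918, 0.1862]
tool_rot: [180.0, -0.0, -170.9]
force: [-0.4, 0.4, -0.2]
grip_width: -0.0
grasp_force: 0.0
t [ -0.3  -0.  131.7] w [ 0.01  0.   -0.13] pos [0.6156 0.1919 0.1862] rot [ 179.99    0.   -170.93]
4623 [[-92.19486766   6.93344541]
 [ 17.89268728  57.87063289]]
```

View pics/w1.png

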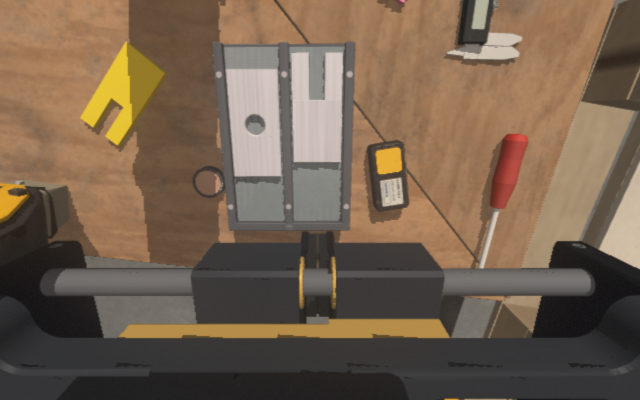

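The wrist view shows the grey notched plate at (317,95), with the empty lane behind it at (317,190), which agrees with the top camera. Going down behind it.

```bash
python3 -m creep '[{"wx":0,"wy":0,"wz":0,"tx":0,"ty":0,"tz":35,"gripper":-1},{"wx":0,"wy":0,"wz":0,"tx":0,"ty":0,"tz":70,"gripper":-1},{"wx":0,"wy":0,"wz":0,"tx":0,"ty":0,"tz":100,"gripper":-1},{"wx":0,"wy":0,"wz":0,"tx":0,"ty":0,"tz":120,"gripper":-1},{"wx":0,"wy":0,"wz":0,"tx":0,"ty":0,"tz":133,"gripper":-1}]'
python3 -m creep '[{"wx":0,"wy":0,"wz":0,"tx":5,"ty":0,"tz":0,"gripper":-1},{"wx":0,"wy":0,"wz":0,"tx":12,"ty":0,"tz":0,"gripper":-1},{"wx":0,"wy":0,"wz":0,"tx":18,"ty":0,"tz":0,"gripper":-1},{"wx":0,"wy":0,"wz":0,"tx":24,"ty":0,"tz":0,"gripper":-1},{"wx":0,"wy":0,"wz":0,"tx":31,"ty":0,"tz":0,"gripper":-1}]'
```

```text
time_s: 2.65
tool_pos: [0.6137, 0.1914, 0.0501]
tool_rot: [-179.9, -0.2, -170.9]
force: [-0.9, -0.4, 0.2]
grip_width: 0.0005
grasp_force: 0.0
time_s: 3.07
tool_pos: [0.5855, 0.1872, 0.055]
tool_rot: [180.0, 0.2, -170.8]
force: [-0.6, 0.5, 0.1]
grip_width: 0.0005
grasp_force: 0.0
```

```bash
python3 -m creep '[{"wx":0,"wy":0,"wz":0,"tx":6,"ty":0,"tz":0,"gripper":-1},{"wx":0,"wy":0,"wz":0,"tx":12,"ty":0,"tz":0,"gripper":-1},{"wx":0,"wy":0,"wz":0,"tx":17,"ty":0,"tz":0,"gripper":-1},{"wx":0,"wy":0,"wz":0,"tx":20,"ty":0,"tz":0,"gripper":-1},{"wx":0,"wy":0,"wz":0,"tx":20,"ty":0,"tz":0,"gripper":-1}]'
cat > m.py <<'E'
from h import *
import sys
s=get_obs(); print("tcp local",loc(s["tool_pos"])*1000,s["tool_pos"],s["force"])
for n in sys.argv[1:]:
    p,d,W=shot(n); L=loc(W)*1000; save("m_%s_%.2f.png"%(n,s["time_s"]),p)
    m=(p.min(-1)>150)&(W[...,2]>.045)&(W[...,2]<.07)&(L[...,0]>-170)&(L[...,0]<60)&(L[...,1]>5)&(L[...,1]<61)
    P=L[m]; print(n,m.sum(),np.percentile(P,[.5,99.5],axis=0) if m.any() else '')
E
python3 m.py wrist top
```

```text
time_s: 3.48
tool_pos: [0.5647, 0.1838, 0.0533]
tool_rot: [180.0, -0.0, -170.8]
force: [1.3, 0.4, 0.5]
grip_width: 0.0003
grasp_force: 0.0
tcp local [-6.85916726 33.0728609 ] [0.56465786 0.18375708 0.05330651] [1.29045376 0.3771977  0.48173124]
wrist 8662 [[-90.1820945    6.84036583]
 [  1.70327459  57.65221495]]
top 867 [[-92.83070757   7.70023198]
 [  7.19620938  58.64254861]]
```

```bash
ls pics
python3 - <<'E'
import cv2,glob
a=cv2.imread(sorted(glob.glob("pics/m_wrist*"))[0]);t=cv2.imread(sorted(glob.glob("pics/m_top*"))[0])[80:230,170:310]
t=cv2.resize(t,(373,400)); a=cv2.resize(a[:,110:530],(420,400)); cv2.imwrite("pics/c2.png",cv2.hconcat([a,t]))
E
```

```text
crop.png
m_top_3.48.png
m_wrist_3.48.png
side.png
top.png
w1.png
```

View pics/c2.png

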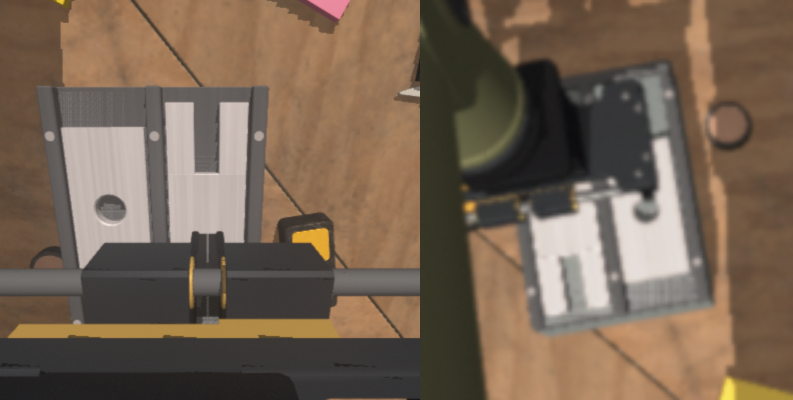

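The shim has not moved: its front is still about 9 mm inside the edge, although the TCP reads past the shim's back. I'll check with the side camera.

Run:
```python
from h import *
print(env.grip_depth, get_obs()["tool_pos"],get_obs()["force"],get_obs()["qpos"])
p,d,W=shot("side"); a=cv2.resize(p[170:310,160:320],(800,700),interpolation=cv2.INTER_CUBIC); save("s2.png",cv2.resize(a,(680,595)))
p,d,W=shot("wrist"); L=loc(W)*1000
for (u,v) in [(317,220),(317,236),(308,240),(326,240),(317,228)]: print(u,v,L[v,u].round(1),W[v,u,2])
# shim back edge along column of lane
for x in (280,360): print([(v,*(L[v,x].round(0)),round(float(W[v,x,2]),3),int(p[v,x].min())) for v in range(210,245,5)])
```

```text
0.0187 [0.56541786 0.18380347 0.05329123] [ 0.16946976 -0.59824264 -0.10933727] [-32.64104305  17.46684248  14.23719724 100.77311015  -4.78525413
  62.32179167  82.3645957 ]
317 220 [-12.6  32.5] 0.057043877420839134
317 236 [-15.6  32.5] 0.09199331046525769
308 240 [-17.2  27.6] 0.10110838432145633
326 240 [-16.3  37.5] 0.09917553940440924
317 228 [-6.3 32.5] 0.055932833294409956
[(210, np.float64(-20.0), np.float64(7.0), 0.058, 175), (215, np.float64(-16.0), np.float64(7.0), 0.057, 175), (220, np.float64(-13.0), np.float64(7.0), 0.057, 169), (225, np.float64(-8.0), np.float64(7.0), 0.056, 179), (230, np.float64(-5.0), np.float64(7.0), 0.056, 153), (235, np.float64(-2.0), np.float64(7.0), 0.057, 138), (240, np.float64(6.0), np.float64(5.0), 0.049, 126)]
[(210, np.float64(-20.0), np.float64(62.0), 0.058, 90), (215, np.float64(-16.0), np.float64(62.0), 0.057, 89), (220, np.float64(-13.0), np.float64(62.0), 0.058, 89), (225, np.float64(-9.0), np.float64(62.0), 0.058, 89), (230, np.float64(-6.0), np.float64(62.0), 0.058, 88), (235, np.float64(-2.0), np.float64(62.0), 0.058, 89), (240, np.float64(2.0), np.float64(63.0), 0.057, 89)]
```

View pics/s2.png

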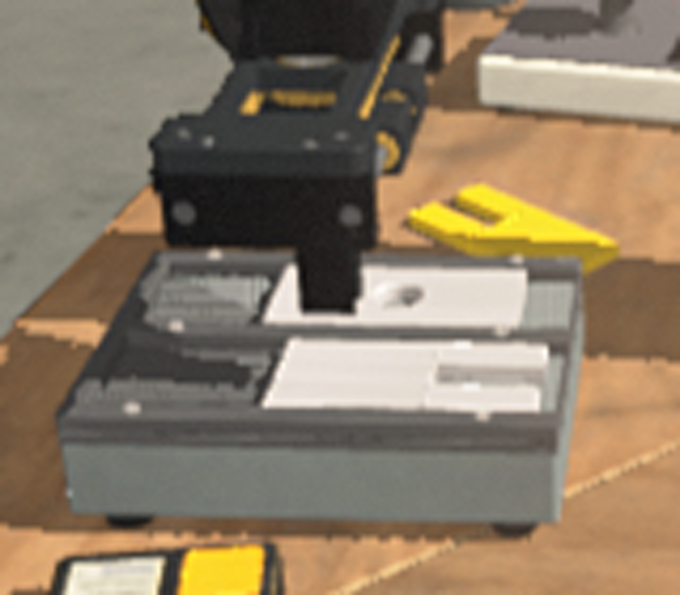

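Run:
```python
from h import *
for n in ("side","top"):
    p,d,W=shot(n); L=loc(W)*1000; s=get_obs()
    t=loc(s["tool_pos"])*1000
    m=(abs(L[...,0]-t[0])<25)&(abs(L[...,1]-t[1])<35)&(W[...,2]>.0625)&(W[...,2]<.125)
    print(n,m.sum())
    if m.any():
        P=np.c_[L[m],W[m][:,2]*1000]; print(P.min(0).round(1),P.max(0).round(1)); 
        for z in range(60,125,8):
            q=P[(P[:,2]>=z)&(P[:,2]<z+8)]
            if len(q): print(z,len(q),q.min(0).round(1),q.max(0).round(1))
p,d,W=shot("wrist"); L=loc(W)*1000
for v in range(222,250,2): print(v,[(*(L[v,u].round(1)),round(float(W[v,u,2]*1000),1)) for u in (308,312,322,326)])
```

```text
side 226
[-18.1  24.6  88.9] [  4.3  45.5 120. ]
84 23 [-18.   24.6  88.9] [ 1.5 42.4 91.9]
92 61 [-18.1  26.7  92.1] [ 4.3 43.7 99.8]
100 64 [-17.8  26.4 100. ] [  4.   44.2 107.7]
108 56 [-17.8  26.9 108.2] [  3.3  45.5 115.9]
116 22 [-18.   41.9 116. ] [  4.   44.9 120. ]
top 0
222 [(np.float64(-11.3), np.float64(26.3), 57.1), (np.float64(-11.0), np.float64(29.0), 56.5), (np.float64(-11.3), np.float64(35.9), 57.1), (np.float64(-10.7), np.float64(38.7), 55.6)]
224 [(np.float64(-9.7), np.float64(26.2), 56.8), (np.float64(-9.7), np.float64(29.0), 57.0), (np.float64(-9.7), np.float64(35.9), 56.9), (np.float64(-9.8), np.float64(38.7), 57.1)]
226 [(np.float64(-7.8), np.float64(26.2), 55.7), (np.float64(-8.5), np.float64(29.0), 57.5), (np.float64(-8.4), np.float64(35.9), 57.3), (np.float64(-8.0), np.float64(38.7), 56.3)]
228 [(np.float64(-6.9), np.float64(26.2), 57.2), (np.float64(-6.8), np.float64(29.0), 57.1), (np.float64(-6.6), np.float64(36.0), 56.4), (np.float64(-6.6), np.float64(38.7), 56.5)]
230 [(np.float64(-5.2), np.float64(26.2), 56.9), (np.float64(-5.0), np.float64(29.0), 56.3
[... 1063 characters left out ...]
, (np.float64(-15.6), np.float64(29.8), 99.9), (np.float64(-15.7), np.float64(35.2), 100.2), (np.float64(-15.8), np.float64(37.4), 100.4)]
244 [(np.float64(-17.4), np.float64(27.8), 106.6), (np.float64(-16.2), np.float64(29.8), 104.0), (np.float64(-15.7), np.float64(35.2), 102.8), (np.float64(-16.1), np.float64(37.3), 103.6)]
246 [(np.float64(nan), np.float64(nan), nan), (np.float64(-15.8), np.float64(29.9), 105.5), (np.float64(-15.7), np.float64(35.2), 105.3), (np.float64(-14.9), np.float64(37.3), 103.7)]
248 [(np.float64(-16.1), np.float64(27.8), 108.7), (np.float64(-15.3), np.float64(29.9), 106.9), (np.float64(-15.8), np.float64(35.1), 108.1), (np.float64(-15.6), np.float64(37.2), 107.6)]
```

Both cameras put the fingertips at z≈0.089, about 35 mm above the reported TCP (0.053). So the real tips sit about 35 mm short of the stated TCP, and they passed over the shim without touching it. I'll use that measured offset from now on: go back behind the shim, go lower with care, and check.

```bash
python3 -m creep '[{"wx":0,"wy":0,"wz":0,"tx":-20,"ty":0,"tz":0,"gripper":-1},{"wx":0,"wy":0,"wz":0,"tx":-40,"ty":0,"tz":0,"gripper":-1},{"wx":0,"wy":0,"wz":0,"tx":-52,"ty":0,"tz":0,"gripper":-1},{"wx":0,"wy":0,"wz":0,"tx":-52,"ty":0,"tz":8,"gripper":-1},{"wx":0,"wy":0,"wz":0,"tx":-52,"ty":0,"tz":16,"gripper":-1}]'
python3 -m creep '[{"wx":0,"wy":0,"wz":0,"tx":0,"ty":0,"tz":5,"gripper":-1},{"wx":0,"wy":0,"wz":0,"tx":0,"ty":0,"tz":10,"gripper":-1},{"wx":0,"wy":0,"wz":0,"tx":0,"ty":0,"tz":14,"gripper":-1},{"wx":0,"wy":0,"wz":0,"tx":0,"ty":0,"tz":17,"gripper":-1},{"wx":0,"wy":0,"wz":0,"tx":0,"ty":0,"tz":18,"gripper":-1}]'
python3 - <<'E'
from h import *
p,d,W=shot("wrist"); L=loc(W)*1000; s=get_obs(); print(loc(s["tool_pos"])*1000,s["tool_pos"],s["force"])
for v in range(226,246,2): print(v,[(*(L[v,u].round(1)),round(float(W[v,u,2]*1000),1)) for u in (312,322)])
E
```

```text
time_s: 4.25
tool_pos: [0.617, 0.1919, 0.0366]
tool_rot: [-180.0, 0.0, -170.8]
force: [-0.4, -0.5, -0.8]
grip_width: 0.0006
grasp_force: 0.0
time_s: 4.67
tool_pos: [0.6159, 0.1919, 0.0186]
tool_rot: [-180.0, -0.1, -170.8]
force: [0.2, 0.4, 0.4]
grip_width: 0.0006
grasp_force: 0.0
[45.31547847 33.00128709] [0.61617711 0.1920012  0.01875144] [ 0.06703956 -0.2445316  -0.91792819]
226 [(np.float64(32.7), np.float64(29.6), 48.6), (np.float64(32.8), np.float64(35.5), 48.5)]
228 [(np.float64(33.7), np.float64(29.6), 49.3), (np.float64(34.6), np.float64(35.6), 47.1)]
230 [(np.float64(35.2), np.float64(29.5), 48.8), (np.float64(35.0), np.float64(35.5), 49.3)]
232 [(np.float64(36.8), np.float64(29.5), 47.9), (np.float64(36.2), np.float64(35.5), 49.5)]
234 [(np.float64(35.5), np.float64(29.6), 54.2), (np.float64(35.1), np.float64(35.5), 55.3)]
236 [(np.float64(35.3), np.float64(29.7), 57.6), (np.float64(35.4), np.float64(35.4), 57.5)]
238 [(np.float64(35.5), np.float64(29.7), 60.1), (np.float64(35.2), np.float64(35.4), 60.8)]
240 [(np.float64(35.4), np.float64(29.8), 63.1), (np.float64(35.4), np.float64(35.3), 63.2)]
242 [(np.float64(35.4), np.float64(29.8), 65.7), (np.float64(35.2), np.float64(35.3), 66.3)]
244 [(np.float64(35.5), np.float64(29.9), 68.1), (np.float64(34.9), np.float64(35.2), 69.4)]
```

The tips are now in the lane, at about z 0.053 and behind the shim. Pushing.

```bash
python3 -m creep '[{"wx":0,"wy":0,"wz":0,"tx":6,"ty":0,"tz":0,"gripper":-1},{"wx":0,"wy":0,"wz":0,"tx":12,"ty":0,"tz":0,"gripper":-1},{"wx":0,"wy":0,"wz":0,"tx":17,"ty":0,"tz":0,"gripper":-1},{"wx":0,"wy":0,"wz":0,"tx":22,"ty":0,"tz":0,"gripper":-1},{"wx":0,"wy":0,"wz":0,"tx":28,"ty":0,"tz":0,"gripper":-1}]'
python3 -m creep '[{"wx":0,"wy":0,"wz":0,"tx":6,"ty":0,"tz":0,"gripper":-1},{"wx":0,"wy":0,"wz":0,"tx":12,"ty":0,"tz":0,"gripper":-1},{"wx":0,"wy":0,"wz":0,"tx":17,"ty":0,"tz":0,"gripper":-1},{"wx":0,"wy":0,"wz":0,"tx":21,"ty":0,"tz":0,"gripper":-1},{"wx":0,"wy":0,"wz":0,"tx":22,"ty":0,"tz":0,"gripper":-1}]'
python3 m.py wrist
```

```text
time_s: 5.13
tool_pos: [0.5887, 0.1876, 0.0195]
tool_rot: [180.0, 0.1, -170.8]
force: [0.7, 1.4, -0.4]
grip_width: 0.0007
grasp_force: 0.3
time_s: 5.55
tool_pos: [0.5668, 0.1841, 0.0194]
tool_rot: [180.0, 0.0, -170.8]
force: [1.7, -0.3, -0.7]
grip_width: 0.0003
grasp_force: 0.5
tcp local [-4.69322738 33.07914805] [0.56679512 0.18410846 0.01942211] [ 1.68202742 -0.3272371  -0.71468299]
wrist 17737 [[-125.33400783    6.95766346]
 [ -17.25402037   57.63702417]]
```

```bash
python3 -m creep '[{"wx":0,"wy":0,"wz":0,"tx":4,"ty":0,"tz":0,"gripper":-1},{"wx":0,"wy":0,"wz":0,"tx":8,"ty":0,"tz":0,"gripper":-1},{"wx":0,"wy":0,"wz":0,"tx":10,"ty":0,"tz":0,"gripper":-1},{"wx":0,"wy":0,"wz":0,"tx":11.5,"ty":0,"tz":0,"gripper":-1},{"wx":0,"wy":0,"wz":0,"tx":11.5,"ty":0,"tz":0,"gripper":-1}]'
python3 m.py wrist
python3 -m creep '[{"wx":0,"wy":0,"wz":0,"tx":-5,"ty":0,"tz":0,"gripper":-1},{"wx":0,"wy":0,"wz":0,"tx":-6,"ty":0,"tz":-20,"gripper":-1},{"wx":0,"wy":0,"wz":0,"tx":-6,"ty":0,"tz":-50,"gripper":-1},{"wx":0,"wy":0,"wz":0,"tx":-6,"ty":0,"tz":-90,"gripper":0},{"wx":0,"wy":0,"wz":0,"tx":-6,"ty":0,"tz":-100,"gripper":0.8}]'
python3 m.py wrist
```

```text
time_s: 6.02
tool_pos: [0.5555, 0.1822, 0.0192]
tool_rot: [180.0, -0.0, -170.8]
force: [0.0, 0.7, 0.2]
grip_width: 0.0006
grasp_force: 0.2
tcp local [-16.10096426  32.98224783] [0.55554862 0.18219481 0.01918327] [0.03239381 0.70950661 0.1880181 ]
wrist 17748 [[-136.6665134     6.90004064]
 [ -28.74881923   57.51549142]]
time_s: 6.48
tool_pos: [0.5651, 0.1841, 0.125]
tool_rot: [179.9, 0.4, -170.8]
force: [0.9, 0.9, 1.5]
grip_width: 0.0075
grasp_force: 0.0
tcp local [-6.31763939 33.34218653] [0.56514955 0.18410926 0.12498642] [0.93720545 0.88867594 1.47178439]
wrist 6943 [[-136.78878536    6.76869912]
 [ -28.57732732   57.92118831]]
```

The overhang is about 36.7 mm, a third of the plate. Now I'll go over the overhanging end with the gripper open and look at the finger geometry there.

```bash
python3 -m creep '[{"wx":0,"wy":0,"wz":0,"tx":30,"ty":0,"tz":0,"gripper":0.7},{"wx":0,"wy":0,"wz":0,"tx":60,"ty":0,"tz":0,"gripper":0.7},{"wx":0,"wy":0,"wz":0,"tx":90,"ty":0,"tz":0,"gripper":0.7},{"wx":0,"wy":0,"wz":0,"tx":112,"ty":0,"tz":0,"gripper":0.7},{"wx":0,"wy":0,"wz":0,"tx":112,"ty":0,"tz":0,"gripper":0.7}]'
python3 -m creep '[{"wx":0,"wy":0,"wz":0,"tx":0,"ty":0,"tz":20,"gripper":0.7},{"wx":0,"wy":0,"wz":0,"tx":0,"ty":0,"tz":40,"gripper":0.7},{"wx":0,"wy":0,"wz":0,"tx":0,"ty":0,"tz":46,"gripper":0.7},{"wx":0,"wy":0,"wz":0,"tx":0,"ty":0,"tz":46,"gripper":0.7},{"wx":0,"wy":0,"wz":0,"tx":0,"ty":0,"tz":46,"gripper":0.7}]'
python3 - <<'E'
from h import *
s=get_obs(); t=loc(s["tool_pos"])*1000; print(t,s["tool_pos"],s["grip_width"])
p,d,W=shot("side"); L=loc(W)*1000
a=p[150:320,180:350]; b,_,_=shot("wrist")
save("g1.png",np.hstack([cv2.resize(a,(400,400),interpolation=cv2.INTER_CUBIC),cv2.resize(b[:,120:520],(400,400))]))
m=(abs(L[...,0]-t[0])<60)&(abs(L[...,1]-t[1])<110)&(W[...,2]>.0625)&(W[...,2]<.2)
P=np.c_[L[m]-t,W[m][:,2]*1000-s["tool_pos"][2]*1000]
for z in range(0,110,6):
    q=P[(P[:,2]>=z)&(P[:,2]<z+6)]
    if len(q): print(z,len(q),q.min(0).round(1),q.max(0).round(1))
E
```

```text
time_s: 6.95
tool_pos: [0.4469, 0.1648, 0.1182]
tool_rot: [180.0, -0.2, -170.7]
force: [0.9, 0.3, -0.6]
grip_width: 0.0433
grasp_force: 0.0
time_s: 7.37
tool_pos: [0.4516, 0.1653, 0.0731]
tool_rot: [-180.0, -0.0, -170.8]
force: [0.2, -0.2, -0.5]
grip_width: 0.0714
grasp_force: 0.0
[-121.45280287   32.82831664] [0.45156772 0.16525352 0.07310539] 0.07142074425716648
30 1 [ -8.4 -39.9  34.9] [ -8.4 -39.9  34.9]
36 47 [-11.9 -42.5  36.4] [ 8.9 46.2 42. ]
42 52 [-11.9 -41.7  42. ] [10.6 46.6 47.9]
48 46 [-10.4  41.9  48.1] [10.4 46.5 53.9]
54 42 [-10.5  42.8  54. ] [10.3 46.8 59.8]
60 40 [-10.5  43.   60.1] [10.2 47.7 65.6]
66 46 [-10.6  45.2  66.1] [10. 49. 72.]
72 40 [-10.7  45.9  72.1] [ 9.9 49.6 78. ]
78 46 [-10.7  47.6  78. ] [ 9.6 52.  83.9]
84 30 [-10.8  48.7  84.4] [ 9.4 52.6 88.9]
102 79 [-37.  -54.8 103.8] [ 36.1  87.7 107.9]
108 207 [-37.4 -42.8 108. ] [ 36.5  88.9 114. ]
```

View pics/g1.png

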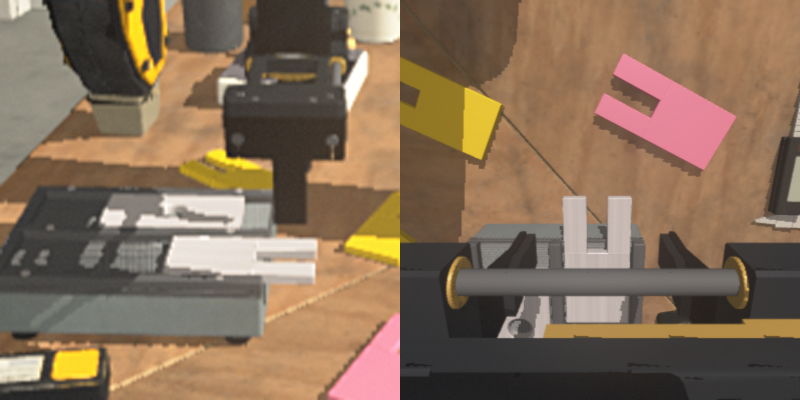

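The side view shows the open fingers over the overhanging prongs, with the shim end at about (315,260). In the wrist view the fingers, at about x=510 and 685, straddle the prongs (563–633) centrally. The whole gripper sits about 35 mm back from the reported TCP. Going down to grip.

```bash
python3 -m creep '[{"wx":0,"wy":0,"wz":0,"tx":-2.5,"ty":-0.5,"tz":18,"gripper":0.7},{"wx":0,"wy":0,"wz":0,"tx":-2.5,"ty":-0.5,"tz":36,"gripper":0.7},{"wx":0,"wy":0,"wz":0,"tx":-2.5,"ty":-0.5,"tz":54,"gripper":0.7},{"wx":0,"wy":0,"wz":0,"tx":-2.5,"ty":-0.5,"tz":65,"gripper":0.7},{"wx":0,"wy":0,"wz":0,"tx":-2.5,"ty":-0.5,"tz":71,"gripper":0.7}]'
python3 -m creep '[{"wx":0,"wy":0,"wz":0,"tx":0,"ty":0,"tz":0,"gripper":0.7},{"wx":0,"wy":0,"wz":0,"tx":0,"ty":0,"tz":0,"gripper":0.5},{"wx":0,"wy":0,"wz":0,"tx":0,"ty":0,"tz":0,"gripper":0.3},{"wx":0,"wy":0,"wz":0,"tx":0,"ty":0,"tz":0,"gripper":0},{"wx":0,"wy":0,"wz":0,"tx":0,"ty":0,"tz":0,"gripper":-0.2}]' 40
python3 -m creep '[{"wx":0,"wy":0,"wz":0,"tx":0,"ty":0,"tz":0,"gripper":-0.2},{"wx":0,"wy":0,"wz":0,"tx":0,"ty":0,"tz":0,"gripper":-0.2},{"wx":0,"wy":0,"wz":0,"tx":0,"ty":0,"tz":0,"gripper":-0.2}]' 40
python3 m.py wrist
```

```text
time_s: 7.88
tool_pos: [0.4536, 0.1651, 0.0014]
tool_rot: [-180.0, -0.1, -170.8]
force: [-0.7, 0.1, 0.3]
grip_width: 0.0741
grasp_force: 0.0
time_s: 8.3
tool_pos: [0.4545, 0.1656, 0.003]
tool_rot: [180.0, 0.1, -170.8]
force: [1.1, 0.3, -0.3]
grip_width: 0.0547
grasp_force: 0.0
time_s: 8.55
tool_pos: [0.4543, 0.1655, 0.0028]
tool_rot: [180.0, 0.1, -170.8]
force: [0.1, 0.2, 3.6]
grip_width: 0.0517
grasp_force: 40.0
tcp local [-118.66856292   32.65114126] [0.45434461 0.16552232 0.00277482] [0.06277304 0.18572761 3.63812506]
wrist 4605 [[-137.74340206    7.07011311]
 [ -81.30065893   57.22977464]]
```

Gripped: width 51.7 mm at 40 N. Lifting clear, gently at first.

```bash
python3 -m creep '[{"wx":0,"wy":0,"wz":0,"tx":0,"ty":0,"tz":-3,"gripper":-0.2},{"wx":0,"wy":0,"wz":0,"tx":0,"ty":0,"tz":-9,"gripper":-0.2},{"wx":0,"wy":0,"wz":0,"tx":0,"ty":0,"tz":-17,"gripper":-0.2},{"wx":0,"wy":0,"wz":0,"tx":0,"ty":0,"tz":-27,"gripper":-0.2},{"wx":0,"wy":0,"wz":0,"tx":0,"ty":0,"tz":-40,"gripper":-0.2}]' 45
python3 -m creep '[{"wx":0,"wy":0,"wz":0,"tx":0,"ty":0,"tz":-15,"gripper":-0.2},{"wx":0,"wy":0,"wz":0,"tx":0,"ty":0,"tz":-30,"gripper":-0.2},{"wx":0,"wy":0,"wz":0,"tx":0,"ty":0,"tz":-45,"gripper":-0.2},{"wx":0,"wy":0,"wz":0,"tx":0,"ty":0,"tz":-55,"gripper":-0.2},{"wx":0,"wy":0,"wz":0,"tx":0,"ty":0,"tz":-55,"gripper":-0.2}]'
python3 - <<'E'
from h import *
s=get_obs(); t=loc(s["tool_pos"])*1000; print(t,s["tool_pos"],s["tool_rot"],s["grip_width"])
for n in ("side","top","wrist"):
    p,d,W=shot(n); L=loc(W)*1000
    m=(p.min(-1)>140)&(W[...,2]>.07)&(abs(L[...,1]-t[1])<32)&(L[...,0]>t[0]-35)&(L[...,0]<t[0]+110)
    P=np.c_[L[m],W[m][:,2]*1000]
    if len(P)<20: print(n,len(P)); continue
    A=np.c_[P[:,:2]-t,np.ones(len(P))]; c=np.linalg.lstsq(A,P[:,2],rcond=None)[0]
    r=abs(P[:,2]-A@c)<4; c=np.linalg.lstsq(A[r],P[r,2],rcond=None)[0]
    print(n,len(P),np.percentile(P[r],[1,99],axis=0).round(1),"slope deg",np.degrees(c[:2]).round(2),"z at tcp",c[2])
C2=np.array([.5485,-.2807])
E
```

```text
time_s: 9.02
tool_pos: [0.4532, 0.1649, 0.0426]
tool_rot: [-180.0, -0.1, -170.8]
force: [0.7, 0.4, -0.9]
grip_width: 0.0511
grasp_force: 45.0
time_s: 9.43
tool_pos: [0.4556, 0.166, 0.1001]
tool_rot: [179.9, 0.3, -170.8]
force: [0.6, 0.3, 0.3]
grip_width: 0.0515
grasp_force: 45.0
[-117.3101775    32.93837555] [0.45563986 0.16602236 0.10010095] [ 179.90194809    0.27919914 -170.83146921] 0.05149009722654766
side 619 [[-100.9   11.4  149.5]
 [ -43.9   59.5  155.6]] slope deg [-10.94   7.98] z at tcp 161.55979577024362
top 43 [[-149.9    6.   152.1]
 [ -50.9   61.   224. ]] slope deg [-41.88  -0.22] z at tcp 198.2074210614101
wrist 4770 [[-138.1    7.   147.5]
 [ -81.8   57.1  152.7]] slope deg [-0.16 -0.12] z at tcp 151.20217321151887
```

The wrist view shows the shim level in the grip. Computing the carry to the pan.

Run:
```python
from h import *
tool([.5129,-.2711,.100],165); print(get_obs()["qpos"].round(1))
```

```text
t [  10.7 -440.1   -3.3] w [-1.000e-02 -4.000e-02  2.417e+01] pos [0.4533 0.1651 0.0967] rot [-1.8000e+02 -4.0000e-02 -1.7083e+02]
[-36.1   1.6  13.2 113.2  -0.4  65.2  76.4]
```

```bash
python3 -m creep '[{"wx":0,"wy":0,"wz":0,"tx":0,"ty":-12,"tz":-3,"gripper":-0.2},{"wx":0,"wy":0,"wz":0,"tx":1,"ty":-34,"tz":-5,"gripper":-0.2},{"wx":0,"wy":0,"wz":0,"tx":2,"ty":-62,"tz":-7,"gripper":-0.2},{"wx":0,"wy":0,"wz":0,"tx":2,"ty":-92,"tz":-8,"gripper":-0.2},{"wx":0,"wy":0,"wz":0,"tx":3,"ty":-122,"tz":-8,"gripper":-0.2}]'
python3 -m creep '[{"wx":0,"wy":0,"wz":0,"tx":0,"ty":-30,"tz":0,"gripper":-0.2},{"wx":0,"wy":0,"wz":0,"tx":1,"ty":-60,"tz":0,"gripper":-0.2},{"wx":0,"wy":0,"wz":0,"tx":2,"ty":-90,"tz":0,"gripper":-0.2},{"wx":0,"wy":0,"wz":0,"tx":3,"ty":-120,"tz":0,"gripper":-0.2},{"wx":0,"wy":0,"wz":0,"tx":4,"ty":-150,"tz":0,"gripper":-0.2}]'
python3 -m creep '[{"wx":0,"wy":0,"wz":0,"tx":1,"ty":-30,"tz":0,"gripper":-0.2},{"wx":0,"wy":0,"wz":0,"tx":2,"ty":-60,"tz":0,"gripper":-0.2},{"wx":0,"wy":0,"wz":0,"tx":2,"ty":-90,"tz":0,"gripper":-0.2},{"wx":0,"wy":0,"wz":0,"tx":3,"ty":-115,"tz":0,"gripper":-0.2},{"wx":0,"wy":0,"wz":0,"tx":4,"ty":-130,"tz":0,"gripper":-0.2}]'
python3 -m creep '[{"wx":0,"wy":0,"wz":4,"tx":0,"ty":-15,"tz":0,"gripper":-0.2},{"wx":0,"wy":0,"wz":9,"tx":0,"ty":-25,"tz":0,"gripper":-0.2},{"wx":0,"wy":0,"wz":14,"tx":0,"ty":-32,"tz":0,"gripper":-0.2},{"wx":0,"wy":0,"wz":19,"tx":0,"ty":-38,"tz":0,"gripper":-0.2},{"wx":0,"wy":0,"wz":24,"tx":0,"ty":-38,"tz":0,"gripper":-0.2}]'
python3 -m creep '[{"wx":0,"wy":0,"wz":0,"tx":0,"ty":0,"tz":0,"gripper":-0.2},{"wx":0,"wy":0,"wz":0,"tx":0,"ty":0,"tz":0,"gripper":-0.2},{"wx":0,"wy":0,"wz":0,"tx":0,"ty":0,"tz":0,"gripper":-0.2}]'
cat > n.py <<'E'
from h import *
s=get_obs(); tp=s["tool_pos"]; y=np.radians(s["tool_rot"][2]); ux=np.array([np.cos(y),np.sin(y)]); uy=np.array([np.sin(y),-np.cos(y)])
print(s["time_s"],tp,s["tool_rot"],s["grip_width"],s["grasp_force"])
def fit(n):
    p,d,W=shot(n); D=W[...,:2]-tp[:2]; a=D@ux*1000; b=D@uy*1000; z=W[...,2]*1000; zz=tp[2]*1000+59
    m=(p.min(-1)>130)&(abs(z-zz)<14)&(abs(b)<32)&(a<32)&(a>-105)&(p.max(-1).astype(int)-p.min(-1)<40)
    if m.sum()<20: print(n,m.sum()); return p
    A=np.c_[a[m],b[m],np.ones(m.sum())]; c=np.linalg.lstsq(A,z[m],rcond=None)[0]
    print(n,m.sum(),"tool x/y range",np.percentile(A[:,:2],[1,99],axis=0).round(1).tolist(),"slopes deg",np.degrees(c[:2]).round(2),"top z at -37",(c[2]-37*c[0]).round(1),"med",np.median(z[m]).round(1))
    return p
E
python3 - <<'E'
from n import *
a=fit("side"); b=fit("wrist"); fit("top")
save("p1.png",np.hstack([cv2.resize(a[110:240,220:370],(400,347),interpolation=cv2.INTER_CUBIC),cv2.resize(b[:,90:550],(400,347))]))
tool([.5129,-.2711,.100],165)
E
```

```text
time_s: 10.0
tool_pos: [0.4699, 0.0421, 0.1048]
tool_rot: [-180.0, -0.1, -170.8]
force: [-0.3, 0.2, 0.8]
grip_width: 0.0515
grasp_force: 45.0
time_s: 10.42
tool_pos: [0.4892, -0.1069, 0.1046]
tool_rot: [180.0, -0.1, -170.9]
force: [-0.1, -0.0, -1.3]
grip_width: 0.0512
grasp_force: 45.0
time_s: 10.83
tool_pos: [0.5054, -0.2381, 0.1046]
tool_rot: [-179.9, -0.1, -171.1]
force: [0.7, -0.6, -1.3]
grip_width: 0.0511
grasp_force: 45.0
time_s: 11.25
tool_pos: [0.5115, -0.2736, 0.1044]
tool_rot: [-179.9, -0.1, 164.8]
force: [-0.2, 0.5, -1.7]
grip_width: 0.0514
grasp_force: 45.0
time_s: 11.5
tool_pos: [0.5126, -0.2709, 0.1047]
tool_rot: [180.0, -0.1, 165.3]
force: [-0.0, -0.1, -1.5]
grip_width: 0.0514
grasp_force: 45.0
11.5 [ 0.51256039 -0.27088204  0.10473333] [ 1.79997127e+02 -5.28707509e-02  1.65299043e+02] 0.051367673350439645 44.999722838401794
side 186 tool x/y range [[-86.8, -27.5], [20.1, 28.8]] slopes deg [-0.47 -2.1 ] top z at -37 158.0 med 158.5
wrist 4601 tool x/y range [[-37.7, -24.8], [18.6, 25.1]] slopes deg [-0.03  0.1 ] top z at -37 158.3 med 158.6
top 182 tool x/y range [[-72.8, -22.8], [18.6, 19.3]] slopes deg [-0.23  0.07] top z at -37 158.9 med 159.0
t [-0.  -0.4  5.1] w [ 0.01 -0.01  0.25] pos [ 0.513  -0.2707  0.1051] rot [ 1.7999e+02 -1.0000e-02  1.6525e+02]
```

View pics/p1.png

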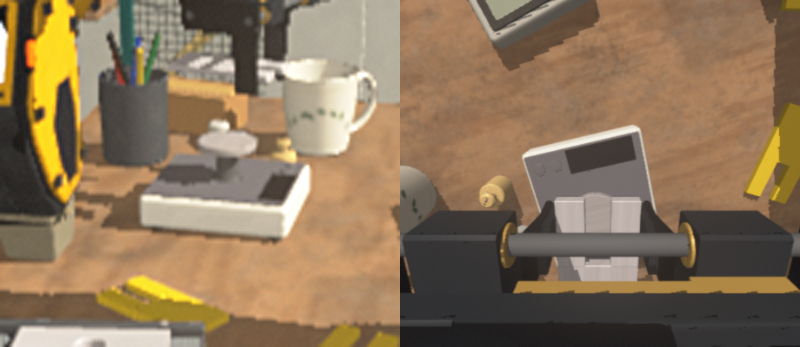

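The shim is level and above the pan. In the wrist view the pan shows through the notch at (597,200), centred between the prongs. Going down: contact is expected at reported z≈0.033.

```bash
python3 -m creep '[{"wx":0,"wy":0,"wz":0,"tx":0,"ty":0,"tz":13,"gripper":-0.2},{"wx":0,"wy":0,"wz":0,"tx":0,"ty":0,"tz":28,"gripper":-0.2},{"wx":0,"wy":0,"wz":0,"tx":0,"ty":0,"tz":42,"gripper":-0.2},{"wx":0,"wy":0,"wz":0,"tx":0,"ty":0,"tz":54,"gripper":-0.2},{"wx":0,"wy":0,"wz":0,"tx":0,"ty":0,"tz":60,"gripper":-0.2}]'
python3 -m creep '[{"wx":0,"wy":0,"wz":0,"tx":0,"ty":0,"tz":3,"gripper":-0.2},{"wx":0,"wy":0,"wz":0,"tx":0,"ty":0,"tz":6,"gripper":-0.2},{"wx":0,"wy":0,"wz":0,"tx":0,"ty":0,"tz":8,"gripper":-0.2},{"wx":0,"wy":0,"wz":0,"tx":0,"ty":0,"tz":9,"gripper":-0.2},{"wx":0,"wy":0,"wz":0,"tx":0,"ty":0,"tz":9,"gripper":-0.2}]'
python3 - <<'E'
from n import *
p,d,W=shot("side"); fit("side"); fit("wrist"); print(s["force"],s["wrist_torque"])
E
```

```text
time_s: 12.07
tool_pos: [0.5118, -0.2701, 0.0427]
tool_rot: [180.0, -0.2, 165.2]
force: [0.1, 0.5, -0.7]
grip_width: 0.0512
grasp_force: 45.0
time_s: 12.48
tool_pos: [0.5134, -0.271, 0.0364]
tool_rot: [180.0, 0.0, 165.2]
force: [0.1, 0.1, -1.8]
grip_width: 0.0512
grasp_force: 45.0
12.4833 [ 0.5134105  -0.27101071  0.03643618] [1.79997382e+02 4.16400708e-02 1.65178097e+02] 0.05123507768005752 44.9996942281723
side 179 tool x/y range [[-84.1, -27.0], [20.2, 29.0]] slopes deg [ 0.21 -0.29] top z at -37 90.2 med 90.6
wrist 4650 tool x/y range [[-37.5, -25.1], [18.8, 24.9]] slopes deg [-0.16  0.06] top z at -37 90.2 med 90.4
[ 0.12510798  0.08133423 -1.8265354 ] [ 0.00693853  0.07280999 -0.03595595]
```

```bash
python3 -m creep '[{"wx":0,"wy":0,"wz":0,"tx":0,"ty":0,"tz":0.6,"gripper":-0.2},{"wx":0,"wy":0,"wz":0,"tx":0,"ty":0,"tz":1.2,"gripper":-0.2},{"wx":0,"wy":0,"wz":0,"tx":0,"ty":0,"tz":1.8,"gripper":-0.2},{"wx":0,"wy":0,"wz":0,"tx":0,"ty":0,"tz":2.2,"gripper":-0.2},{"wx":0,"wy":0,"wz":0,"tx":0,"ty":0,"tz":2.2,"gripper":-0.2}]'
python3 -m creep '[{"wx":0,"wy":0,"wz":0,"tx":0,"ty":0,"tz":0.4,"gripper":-0.2},{"wx":0,"wy":0,"wz":0,"tx":0,"ty":0,"tz":0.8,"gripper":-0.2},{"wx":0,"wy":0,"wz":0,"tx":0,"ty":0,"tz":0.8,"gripper":-0.2}]'
```

```text
time_s: 13.05
tool_pos: [0.513, -0.2709, 0.0338]
tool_rot: [180.0, -0.0, 165.2]
force: [-0.4, -0.7, -1.5]
grip_width: 0.0508
grasp_force: 45.0
time_s: 13.3
tool_pos: [0.5131, -0.2709, 0.0331]
tool_rot: [180.0, 0.0, 165.2]
force: [0.2, 0.2, -1.8]
grip_width: 0.0514
grasp_force: 45.0
```

```bash
python3 -m creep '[{"wx":0,"wy":0,"wz":0,"tx":0,"ty":0,"tz":0.3,"gripper":-0.2},{"wx":0,"wy":0,"wz":0,"tx":0,"ty":0,"tz":0.6,"gripper":-0.2},{"wx":0,"wy":0,"wz":0,"tx":0,"ty":0,"tz":0.6,"gripper":-0.2}]'
python3 - <<'E'
from n import *
fit("side"); fit("wrist"); print(s["force"],s["wrist_torque"])
E
```

```text
time_s: 13.55
tool_pos: [0.5132, -0.2709, 0.0329]
tool_rot: [180.0, 0.0, 165.2]
force: [-1.2, 0.8, 1.4]
grip_width: 0.0512
grasp_force: 45.0
13.55 [ 0.51315591 -0.27088216  0.03291587] [1.79981454e+02 5.97342297e-03 1.65172602e+02] 0.051235284279345185 45.00062942504883
side 183 tool x/y range [[-85.1, -25.4], [20.2, 27.4]] slopes deg [ 0.15 -0.27] top z at -37 86.7 med 87.1
wrist 4635 tool x/y range [[-37.3, -25.1], [18.8, 24.9]] slopes deg [-0.14  0.24] top z at -37 86.5 med 86.8
[-1.19004655  0.76371797  1.44646453] [0.14235345 0.32029701 0.03235266]
```

Contact made: about +3 N at z 0.0329. Releasing gently.

```bash
python3 -m creep '[{"wx":0,"wy":0,"wz":0,"tx":0,"ty":0,"tz":0,"gripper":-0.2},{"wx":0,"wy":0,"wz":0,"tx":0,"ty":0,"tz":0,"gripper":-0.2},{"wx":0,"wy":0,"wz":0,"tx":0,"ty":0,"tz":0,"gripper":-0.2}]' 5
python3 -m creep '[{"wx":0,"wy":0,"wz":0,"tx":0,"ty":0,"tz":0,"gripper":0.25},{"wx":0,"wy":0,"wz":0,"tx":0,"ty":0,"tz":0,"gripper":0.35},{"wx":0,"wy":0,"wz":0,"tx":0,"ty":0,"tz":0,"gripper":0.45},{"wx":0,"wy":0,"wz":0,"tx":0,"ty":0,"tz":0,"gripper":0.6},{"wx":0,"wy":0,"wz":0,"tx":0,"ty":0,"tz":0,"gripper":0.6}]'
python3 - <<'E'
from n import *
fit("side"); fit("wrist"); print(s["force"])
E
```

```text
time_s: 13.9
tool_pos: [0.5132, -0.271, 0.0328]
tool_rot: [180.0, 0.0, 165.2]
force: [-1.7, 0.0, 4.1]
grip_width: 0.0519
grasp_force: 5.0
time_s: 14.32
tool_pos: [0.5131, -0.2709, 0.0324]
tool_rot: [-180.0, -0.0, 165.2]
force: [0.2, 0.3, 0.5]
grip_width: 0.0668
grasp_force: 0.0
14.3167 [ 0.51310065 -0.27085752  0.03236886] [-1.79999564e+02 -2.43602047e-03  1.65174604e+02] 0.06684158622185919 0.0
side 186 tool x/y range [[-86.0, -26.1], [20.4, 28.3]] slopes deg [-0.68 -0.89] top z at -37 86.7 med 87.2
wrist 5165 tool x/y range [[-36.9, -25.5], [18.8, 25.0]] slopes deg [-0.35  0.01] top z at -37 86.6 med 86.8
[0.16475184 0.32631943 0.45633198]
```

The shim rests level on the pan and the fingers are free. Retreating straight up, then back toward the robot.

```bash
python3 -m creep '[{"wx":0,"wy":0,"wz":0,"tx":0,"ty":0,"tz":-8,"gripper":0.6},{"wx":0,"wy":0,"wz":0,"tx":0,"ty":0,"tz":-25,"gripper":0.6},{"wx":0,"wy":0,"wz":0,"tx":0,"ty":0,"tz":-50,"gripper":0.6},{"wx":0,"wy":0,"wz":0,"tx":0,"ty":0,"tz":-80,"gripper":0.6},{"wx":0,"wy":0,"wz":0,"tx":0,"ty":0,"tz":-110,"gripper":0.6}]'
python3 -m creep '[{"wx":0,"wy":0,"wz":0,"tx":0,"ty":30,"tz":-10,"gripper":0.6},{"wx":0,"wy":0,"wz":0,"tx":0,"ty":60,"tz":-10,"gripper":0.6},{"wx":0,"wy":0,"wz":0,"tx":0,"ty":90,"tz":-10,"gripper":0.6},{"wx":0,"wy":0,"wz":0,"tx":0,"ty":120,"tz":-10,"gripper":0.6},{"wx":0,"wy":0,"wz":0,"tx":0,"ty":140,"tz":-10,"gripper":0.6}]'
python3 -m creep '[{"wx":0,"wy":0,"wz":0,"tx":0,"ty":20,"tz":0,"gripper":0.6},{"wx":0,"wy":0,"wz":0,"tx":0,"ty":20,"tz":0,"gripper":0.6},{"wx":0,"wy":0,"wz":0,"tx":0,"ty":20,"tz":0,"gripper":0.6},{"wx":0,"wy":0,"wz":0,"tx":0,"ty":20,"tz":0,"gripper":0.6}]'
python3 - <<'E'
from h import *
a,_,Wa=shot("side"); b,_,W=shot("top"); z=W[...,2]
m=(z>.079)&(z<.1)&(abs(W[...,0]-.548)<.09)&(abs(W[...,1]+.28)<.09)&(b.min(-1)>130)
P=W[m]; print(m.sum(),cv2.minAreaRect((P[:,:2]*1000).astype(np.float32)),np.median(z[m]))
A=np.c_[P[:,:2]-P[:,:2].mean(0),np.ones(len(P))]; print(np.degrees(np.linalg.lstsq(A,P[:,2],rcond=None)[0][:2]))
L=loc(W)*1000; z0=np.load("top.npz"); print(get_obs()["force"])
q=(b.min(-1)>150)&(z>.045)&(z<.07)&(abs(L[...,0])<140)&(L[...,1]<-2)&(L[...,1]>-64); print("plain x now",np.percentile(L[q][:,0],[1,99]))
W0=z0["W"];L0=loc(W0)*1000;q=(z0["p"].min(-1)>150)&(W0[...,2]>.045)&(W0[...,2]<.07)&(abs(L0[...,0])<140)&(L0[...,1]<-2)&(L0[...,1]>-64);print("before",np.percentile(L0[q][:,0],[1,99]))
save("end.png",np.hstack([cv2.resize(a[110:240,220:370],(400,347),interpolation=cv2.INTER_CUBIC),cv2.resize(b[80:240,340:524],(400,347),interpolation=cv2.INTER_CUBIC)]))
E
```

```text
time_s: 14.83
tool_pos: [0.5126, -0.2709, 0.144]
tool_rot: [-180.0, -0.0, 165.2]
force: [0.6, -0.5, 0.2]
grip_width: 0.0697
grasp_force: 0.0
time_s: 15.25
tool_pos: [0.5499, -0.132, 0.1534]
tool_rot: [179.9, 0.1, 165.3]
force: [-0.1, -0.5, -0.1]
grip_width: 0.0694
grasp_force: 0.0
time_s: 15.58
tool_pos: [0.5538, -0.1175, 0.153]
tool_rot: [-180.0, 0.0, 165.1]
force: [-0.3, -0.9, -0.0]
grip_width: 0.0697
grasp_force: 0.0
476 ((543.5882568359375, -297.90234375), (23.551673889160156, 111.2764892578125), 80.0920639038086) 0.08732766614452303
[1.11362126 4.55716589]
[-0.11872311  0.27881495 -0.05220008]
plain x now [-75.3650641   33.63012062]
before [-74.85393192  32.49176267]
```

View pics/end.png

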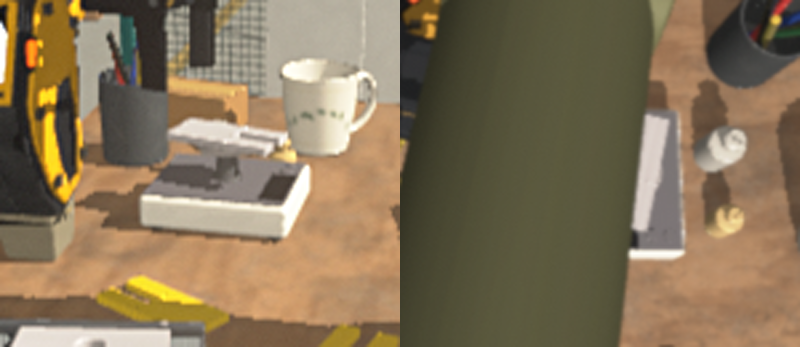

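The side view shows the shim lying level across the pan at about (230,140), with the gripper clear. The top view is partly hidden by the arm, but it puts the shim's length centred on the pan to within about 1 mm. The holed shim has not moved. Handing in.

Run:
```python
from h import *
p,d,W=shot("side"); z=W[...,2]; m=(z>.078)&(z<.1)&(np.hypot(W[...,0]-.548,W[...,1]+.28)<.065)&(p.min(-1)>130); P=W[m]
A=np.c_[P[:,:2]-P[:,:2].mean(0),np.ones(len(P))]; c=np.linalg.lstsq(A,P[:,2],rcond=None)[0]
print(m.sum(),np.degrees(c[:2]),c[2])
if abs(c[2]-.0875)<.004: print(env.sign_off())
```

```text
328 [ 0.55735419 -0.91428672] 0.08661431528138093
the job is handed in; nothing more can be done
None
```

The slotted shim is lying flat and centred on the scale pan (within about 1 mm along its length), the holed shim is unmoved in its lane, and I handed the job in after about 16 s of robot time.

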